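# Make up a bolting kit and a pipe-joint kit

## Robot

A 7-joint arm with a two-finger parallel gripper is mounted at the origin on a cart in front of the work surface, level with it; the furniture and walls round the work are solid. World frame = base frame: x ahead of the robot, y to its left, z up, the work surface at z = 0. Lengths are in m, angles in rad, forces in N, time in s.
With the tool pointing down it reaches from about 0.4 to 0.875 m from the base axis. Payload 6.5 kg.
Tool frame: the origin (TCP) lies between the finger pads; the fingertips stand 14 mm ahead of it and the grasp point (between the pads) lies 5 mm behind it; z points along the fingers, y is the line along which they close (so a half turn about z gives the same grasp; the last joint's range is limited). The gripper opens to 88 mm and grips with 3 to 60 N. Pads are 18 mm wide; open, the fingers measure 123 mm over their backs; the gripper's body (75 mm by 187 mm) begins 45 mm behind the grasp point.
Start: joints at [1.271, 0.536, -0.004, 1.538, 0.003, 1.067, -0.071], TCP at [0.151, -0.632, 0.253] pointing down, gripper open.
Joint ranges: [-2.7, 2.7], [-0.37, 2.16], [-1.27, 1.26], [0.24, 2.4], [-1.31, 4.45], [0.19, 1.91], [-2.76, 2.76]. Speed limits (rad/s): [2.39, 2.39, 3.14, 3.14, 3.14, 3.14, 3.14].

## Interface

Orientations are given as a rotation vector (axis times angle).
In Python, from station import * gives the robot as it stands.
- The arm moves only by the tool drive_tool, never from a script. Its argument "series" is a list of rows, each a list of 7 numbers: the closure, from 0 (fully open) to 1 (shut), then the shift along the tool's x, y, z in mm, then the turn, a rotation vector about the tool's x, y, z in rad. A call has 1 to 5 rows; each row is the pose to reach, as a shift and turn from the pose commanded when the call began, along the tool's axes at that moment; what a row does not reach only later rows make up. A row lasts 1/10 s, in which the tool goes at most 50 mm and 8.59 degrees, less where a joint would pass 70% of its speed; a pose out of reach is approached as far as the arm can. A call with a gripper value outside its range is refused whole. The fingers move at their own pace and stop on an object; "grip_force" is the grip in N (left out, the last holds). Time passes only in rows, so rows that repeat a pose let the fingers close. It gives the time, the measured TCP pose, the force, the opening and the grip force at its end, in the units of the state.
- get_obs(): the state, without advancing time (a new reading comes with each control period).
- camera(name): name is "side" or "top"; returns the picture (400x640x3 uint8, blue, green, red); there is no depth.
- calibration(name): a dict with "K" (3x3 intrinsics, pixels), "cam_to_world" (4x4, takes a point from camera to world coordinates). Camera axes: x right, y up, looking along -z (the intrinsics and any distortion apply to the point x, -y, -z); pixel columns grow to the right and rows downward; lengths in m; the calibration is good to about 2 mm. A picture is of the moment at which its call begins. calibration takes no time and is no camera call.
- job_done(): hands the job in; it is judged then, once.
The state is a dict: "clock": time; "joint_positions": joint angles; "joint_vel": joint speeds; "joint_efforts": joint torques, N m; "ee_pos": TCP position; "eef_rot": TCP orientation; "wrist_force": force on the tool from outside, world axes, zero at the start; "moment": the same for the moment, N m; "grip_width": opening from 0.0 (shut) to 1.0 (fully open); "grip_force": force on a finger pad.
Only numpy, scipy, OpenCV 4.12 (cv2) and the standard library are available. Lean on these libraries where they do the work, as an engineer would, in place of code of your own. Each camera call takes 0.05 s, during which the arm holds its last target. There are 200 camera calls.

## Task

Make up two kits from the parts lying on the bench in front of the trays: put the hex bolt, the nut and the threadlock bottle in the three-compartment tray, and the pipe elbow and the hex nipple in the two-compartment tray. Put one thing in each compartment (whichever you like), near its middle, resting flat on the tray's floor and the same way up as you found it. The pipe tee and the roll of thread tape are not wanted: leave them where they are.

Things in the scene. Friction and masses are not known exactly. Their poses are not given: they have to be found in the camera images.
- tray_two: low grey kit tray with white walls and two compartments in a row, 96 x 188 x 8 mm. Its cells lie in a row along its own y axis, each 88 mm square inside, the floor 3 mm and the tops of all walls 8 mm above the bench; walls are 4 mm thick. Origin: underside centre, at bench height. It stands fast on the bench. Cell centres at y = -46 and +46 mm, x = 0.
- tray_three: low grey kit tray with white walls and three compartments in a row, 96 x 280 x 8 mm. Its cells lie in a row along its own y axis, each 88 mm square inside, the floor 3 mm and the tops of all walls 8 mm above the bench; walls are 4 mm thick. Origin: underside centre, at bench height. It stands fast on the bench. Cell centres at y = -92, 0 and +92 mm, x = 0.
- bolt: steel hex bolt lying down, 71 mm long (own y axis, head at +y), 0.13 kg. Origin: underside, mid length. Head 27 mm across x, 24 mm high, y = 22 to 36 mm; shank 16 mm wide, top 18 to 20 mm high, y = -36 to 22 mm; it balances near y = +8 mm, where the shank is well gripped across x.
- bottle: small red plastic threadlock bottle with black nozzle, standing upright, 118 mm tall, 0.085 kg. Origin: centre of its foot; 26 mm along its own x (flat sides, grip here) by 40 mm along y up to 84 mm height; nozzle 18 mm thick above that.
- elbow: brownish galvanised pipe elbow standing on one mouth, the other mouth facing its own -y; 42 (x) x 57 (y) x 57 mm high, 0.21 kg. Origin: centre of its underside. Collars 42 mm across: below z = 12 mm, and at y < -17 mm above z = 15 mm; between them, about y = 0 and z = 15 to 50 mm, the body is 32 mm wide across x, a good grip.
- nipple: brass hex nipple lying down, 59 mm long along its own y, 27 mm high, 31 mm across x at the hexagon in mid length (y = -6 to 6 mm), 26 mm at the threaded ends, 0.11 kg. Origin: underside, mid length.
- tee: brownish galvanised pipe tee with a white taped nipple in one end, lying, 57 x 98 x 42 mm; stays where it is. Origin: centre of its underside, long along its own y.
- tape: roll of white thread tape with red core, lying flat, 54 mm diameter (hole 28 mm), 14 mm high; stays where it is. Origin: centre of its underside.
- nut: steel hex nut lying flat, 24 (across flats, own x) x 27 (y) x 13 mm high, 0.034 kg. Origin: centre of its underside.

How it is judged:
At the end, for the whole second after the job is handed in: Each thing is in its kit's tray, one per compartment, within 33 mm of the compartment centre along each tray axis, on the floor within 4 mm, upright (bolt, nipple: lengthwise level) within 0.07 rad, released, at rest; tee and tape within 20 mm of their starts (((x of elbow in the frame of tray_two between -0.033 and 0.033 m and y of elbow in the frame of tray_two between -0.079 and -0.013 m and angle between elbow's own z axis and vertical below 0.07 rad and height (world z) of elbow between -0.002 and 0.007 m and x of nipple in the frame of tray_two between -0.033 and 0.033 m and y of nipple in the frame of tray_two between 0.013 and 0.079 m and angle between nipple's own y axis and vertical between 1.501 and 1.641 rad and height (world z) of nipple between -0.002 and 0.032 m) or (x of elbow in the frame of tray_two between -0.033 and 0.033 m and y of elbow in the frame of tray_two between 0.013 and 0.079 m and angle between elbow's own z axis and vertical below 0.07 rad and height (world z) of elbow between -0.002 and 0.007 m and x of nipple in the frame of tray_two between -0.033 and 0.033 m and y of nipple in the frame of tray_two between -0.079 and -0.013 m and angle between nipple's own y axis and vertical between 1.501 and 1.641 rad and height (world z) of nipple between -0.002 and 0.032 m)) and ((x of bolt in the frame of tray_three between -0.033 and 0.033 m and y of bolt in the frame of tray_three between -0.125 and -0.059 m and angle between bolt's own y axis and vertical between 1.501 and 1.641 rad and height (world z) of bolt between -0.002 and 0.032 m and x of bottle in the frame of tray_three between -0.033 and 0.033 m and y of bottle in the frame of tray_three between -0.033 and 0.033 m and angle between each of bottle, nut's own z axis and vertical below 0.07 rad and height (world z) of bottle between -0.002 and 0.007 m and x of nut in the frame of tray_three between -0.033 and 0.033 m and y of nut in the frame of tray_three between 0.059 and 0.125 m and height (world z) of nut between -0.002 and 0.007 m) or (x of bolt in the frame of tray_three between -0.033 and 0.033 m and y of bolt in the frame of tray_three between -0.125 and -0.059 m and angle between bolt's own y axis and vertical between 1.501 and 1.641 rad and height (world z) of bolt between -0.002 and 0.032 m and x of bottle in the frame of tray_three between -0.033 and 0.033 m and y of bottle in the frame of tray_three between 0.059 and 0.125 m and angle between each of bottle, nut's own z axis and vertical below 0.07 rad and height (world z) of bottle between -0.002 and 0.007 m and x of nut in the frame of tray_three between -0.033 and 0.033 m and y of nut in the frame of tray_three between -0.033 and 0.033 m and height (world z) of nut between -0.002 and 0.007 m) or (x of bolt in the frame of tray_three between -0.033 and 0.033 m and y of bolt in the frame of tray_three between -0.033 and 0.033 m and angle between bolt's own y axis and vertical between 1.501 and 1.641 rad and height (world z) of bolt between -0.002 and 0.032 m and x of bottle in the frame of tray_three between -0.033 and 0.033 m and y of bottle in the frame of tray_three between -0.125 and -0.059 m and angle between each of bottle, nut's own z axis and vertical below 0.07 rad and height (world z) of bottle between -0.002 and 0.007 m and x of nut in the frame of tray_three between -0.033 and 0.033 m and y of nut in the frame of tray_three between 0.059 and 0.125 m and height (world z) of nut between -0.002 and 0.007 m) or (x of bolt in the frame of tray_three between -0.033 and 0.033 m and y of bolt in the frame of tray_three between -0.033 and 0.033 m and angle between bolt's own y axis and vertical between 1.501 and 1.641 rad and height (world z) of bolt between -0.002 and 0.032 m and x of bottle in the frame of tray_three between -0.033 and 0.033 m and y of bottle in the frame of tray_three between 0.059 and 0.125 m and angle between each of bottle, nut's own z axis and vertical below 0.07 rad and height (world z) of bottle between -0.002 and 0.007 m and x of nut in the frame of tray_three between -0.033 and 0.033 m and y of nut in the frame of tray_three between -0.125 and -0.059 m and height (world z) of nut between -0.002 and 0.007 m) or (x of bolt in the frame of tray_three between -0.033 and 0.033 m and y of bolt in the frame of tray_three between 0.059 and 0.125 m and angle between bolt's own y axis and vertical between 1.501 and 1.641 rad and height (world z) of bolt between -0.002 and 0.032 m and x of bottle in the frame of tray_three between -0.033 and 0.033 m and y of bottle in the frame of tray_three between -0.125 and -0.059 m and angle between each of bottle, nut's own z axis and vertical below 0.07 rad and height (world z) of bottle between -0.002 and 0.007 m and x of nut in the frame of tray_three between -0.033 and 0.033 m and y of nut in the frame of tray_three between -0.033 and 0.033 m and height (world z) of nut between -0.002 and 0.007 m) or (x of bolt in the frame of tray_three between -0.033 and 0.033 m and y of bolt in the frame of tray_three between 0.059 and 0.125 m and angle between bolt's own y axis and vertical between 1.501 and 1.641 rad and height (world z) of bolt between -0.002 and 0.032 m and x of bottle in the frame of tray_three between -0.033 and 0.033 m and y of bottle in the frame of tray_three between -0.033 and 0.033 m and angle between each of bottle, nut's own z axis and vertical below 0.07 rad and height (world z) of bottle between -0.002 and 0.007 m and x of nut in the frame of tray_three between -0.033 and 0.033 m and y of nut in the frame of tray_three between -0.125 and -0.059 m and height (world z) of nut between -0.002 and 0.007 m)) and linear speed of each of bolt, bottle, elbow, nipple, nut below 0.02 m/s and distance of each of tee, tape from where it was at the start of the episode below 0.02 m); the robot touches nothing.
It fails at once if the pipe tee is moved more than 30 mm (distance of tee from where it was at the start of the episode above 0.03 m).
It fails at once if the roll of thread tape is moved more than 30 mm (distance of tape from where it was at the start of the episode above 0.03 m).
It also fails if it takes over 131 s, if anything falls off the work surface, if the arm or the gripper's body presses on something with over 40 N, if the wrist force passes 120 N, or if a joint passes its speed limit or range.

## Working session

There is one attempt and no reset: what is moved stays moved. The work goes in short steps, Python scripts to look and compute and a tool call to move; the robot and the scene stay as the last step left them, time stands still between calls to the robot, and variables do not carry over. Pictures are saved under pics/ and viewed, at most 14 in all, crops included, and the job is handed in when it is done.

Besides the shell and the picture viewer there is one more tool, called after ">>>" by a JSON object that holds its "op" and its "data", one argument or row to a line. drive_tool: Moves the arm, as the interface text tells. Its arguments: {"type":"object","properties":{"series":{"type":"array"},"grip_force":{"type":"number"}},"required":["series"]}

```bash
mkdir -p pics
python3 - <<'E'
from station import *
import cv2
o=get_obs();print(o)
for n in("top","side"):
    cv2.imwrite(f"pics/{n}0.png",camera(n)); c=calibration(n);print(c)
E
```

```text
{'clock': 0.0, 'joint_positions': array([ 1.27079387,  0.53715961, -0.00447241,  1.5388566 ,  0.00259893,
        1.06728122, -0.07117863]), 'joint_vel': array([-3.36731638e-05, -3.27285880e-04,  3.09326321e-04, -1.36855435e-03,
        2.46413935e-04, -5.81453844e-04, -8.15669942e-04]), 'joint_efforts': array([-1.52123753e-04, -5.70983827e+01,  9.90985930e-01, -2.51607496e+01,
       -5.61772368e-02,  1.78259681e-02,  1.41035384e-04]), 'ee_pos': array([ 0.15046187, -0.63174769,  0.25184942]), 'eef_rot': array([-3.11846819e+00, -3.66415075e-01,  4.76852421e-04]), 'wrist_force': array([-0.57957196,  0.62992021, -0.48103482]), 'moment': array([0.0047296 , 0.00266132, 0.03120296]), 'grip_force': 0.0, 'grip_width': 0.997773148056592}
{'K': array([[461.59977803,   0.        , 318.69565502],
       [  0.        , 461.59977803, 196.34690105],
       [  0.        ,   0.        ,   1.        ]]), 'cam_to_world': array([[ 0.00593424,  0.99136301, -0.13101205,  0.34727777],
       [-0.9999687 ,  0.00519751, -0.00596463, -0.08405137],
       [-0.00523217,  0.13104335,  0.99136283,  1.31726509],
       [ 0.        ,  0.        ,  0.        ,  1.        ]])}
{'K': array([[376.13821134,   0.        , 323.63706684],
       [  0.        , 376.13821134, 201.30110685],
       [  0.        ,   0.        ,   1.        ]]), 'cam_to_world': array([[ 0.99963641, -0.02443084,  0.0114101 ,  0.52710951],
       [ 0.02076497,  0.42755534, -0.90375065, -1.1742729 ],
       [ 0.01720094,  0.90365899,  0.42790719,  0.54292443],
       [ 0.        ,  0.        ,  0.        ,  1.        ]])}
```

View pics/top0.png

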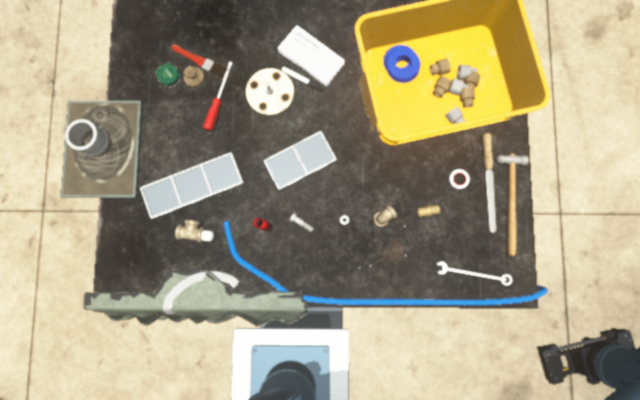

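View pics/side0.png

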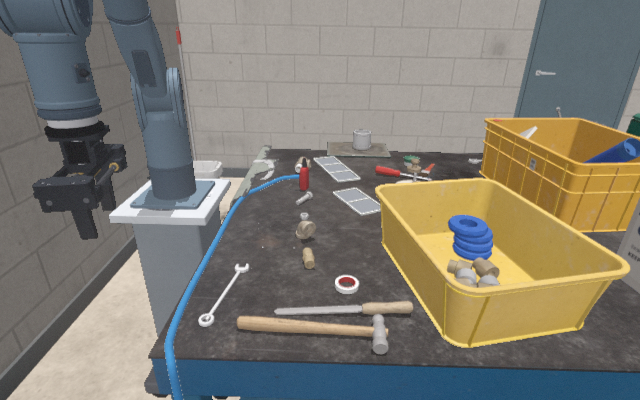

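The top view shows tray_three around (190,185), tray_two (300,160), tee (193,231), bottle (262,223), bolt (302,222), nut (345,219), elbow (386,216), nipple (429,211) and tape (459,179). The side view shows the bottle, bolt, elbow and nipple in a row, with the arm clear on the left. I'll measure these from an enlarged crop and masks.

```bash
cat > h.py <<'E'
import numpy as np, cv2
from station import *
from scipy.spatial.transform import Rotation as R
def ray(n,p):
    c=calibration(n);K,T=c["K"],c["cam_to_world"]
    d=np.linalg.inv(K)@[p[0],p[1],1.]; return T[:3,3],T[:3,:3]@(d*[1,-1,-1])
def plane(n,p,z):
    o,d=ray(n,p); return (o+d*(z-o[2])/d[2])
def proj(n,P):
    c=calibration(n);K,T=c["K"],c["cam_to_world"]
    q=T[:3,:3].T@(np.asarray(P)-T[:3,3]); q=q*[1,-1,-1]; u=K@q; return u[:2]/u[2]
E
python3 - <<'E'
from h import *
im=cv2.imread("pics/top0.png")
c=im[140:250,130:480]
cv2.imwrite("pics/c1.png",cv2.resize(im[200:245,170:450],None,fx=2.85,fy=2.85,interpolation=2) )
hsv=cv2.cvtColor(im,cv2.COLOR_BGR2HSV)
# parts brighter or more saturated than the bench
m=((im.max(2)>85)).astype(np.uint8)
roi=np.zeros_like(m);roi[120:245,135:475]=1;m*=roi
cs,_=cv2.findContours(m,cv2.RETR_EXTERNAL,cv2.CHAIN_APPROX_NONE)
for k in cs:
    if cv2.contourArea(k)<25: continue
    r=cv2.minAreaRect(k); b=cv2.boxPoints(r)
    M=cv2.moments(k)
    z=.008 if r[1][0]*r[1][1]>1500 else .012
    w=[plane("top",q,z)[:2]*1000 for q in b]
    e=np.array([w[1]-w[0],w[2]-w[1]])
    print(np.round(r[0],1),"ctr",np.round(np.mean(w,0)),"cen",np.round(plane("top",(M["m10"]/M["m00"],M["m01"]/M["m00"]),z)[:2]*1000),"len",np.round(np.linalg.norm(e,axis=1)),"ang",np.round(np.degrees(np.arctan2(e[:,1],e[:,0]))))
E
```

```text
[397.  240.5] ctr [ 396. -297.] cen [ 393. -296.] len [20. 51.] ang [ -1. -90.]
[377.7 241.3] ctr [ 393. -243.] cen [ 395. -243.] len [18. 24.] ang [ -45. -135.]
[279.9 227.6] ctr [430.  33.] cen [431.  34.] len [40. 16.] ang [ -86. -175.]
[194.3 230.3] ctr [421. 275.] cen [417. 279.] len [ 63. 116.] ang [ -5. -98.]
[431.5 189. ] ctr [ 543. -398.] cen [ 541. -394.] len [31. 23.] ang [-90. 178.]
[208.5 128. ] ctr [719. 246.] cen [726. 248.] len [38. 48.] ang [ -90. -178.]
[304.5 182. ] ctr [565. -34.] cen [585. -61.] len [992. 361.] ang [-90. 178.]
```

View pics/c1.png

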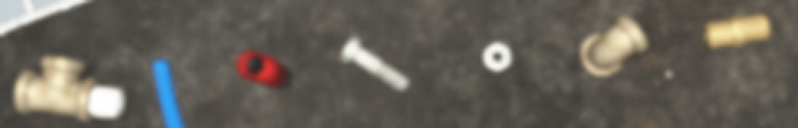

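The crop shows the tee at left, then the red bottle with its nozzle at crop (256,64). The bolt has its head at upper left (350,48) and its tip at (405,85). The nut is at (497,57). The elbow's foot is at (597,57), with its upper mouth facing right and up (635,32). The nipple is at (738,30). Next come per-part masks.

Run:
```python
from h import *
im=cv2.imread("pics/top0.png");hsv=cv2.cvtColor(im,cv2.COLOR_BGR2HSV);H,S,V=[hsv[...,i].astype(int) for i in range(3)]
red=(S>130)&((H<10)|(H>170)); 
def go(name,mask,box,z,show=1):
    x0,y0,x1,y1=box; s=8
    g=cv2.resize(mask[y0:y1,x0:x1].astype(np.float32),None,fx=s,fy=s,interpolation=cv2.INTER_CUBIC)
    cs,_=cv2.findContours((g>.5).astype(np.uint8),cv2.RETR_EXTERNAL,cv2.CHAIN_APPROX_NONE)
    k=max(cs,key=cv2.contourArea).reshape(-1,2)
    k=(k+.5)/s-.5+[x0,y0]
    w=np.array([plane("top",q,z)[:2]*1000 for q in k],np.float32)
    r=cv2.minAreaRect(w); b=cv2.boxPoints(r);e=np.diff(b[:3],axis=0)
    i=np.argmax(np.linalg.norm(e,axis=1)); M=cv2.moments(w)
    print(name,"rect",np.round(r[0],1),"cen",np.round([M["m10"]/M["m00"],M["m01"]/M["m00"]],1),"LW",np.round(sorted(np.linalg.norm(e,axis=1))[::-1]),"long ang",np.round(np.degrees(np.arctan2(e[i,1],e[i,0]))%180,1))
go("three",V>130,(136,148,248,222),.006)
go("two",V>130,(260,126,342,194),.006)
go("bottle",(red&(V>60)),(245,210,275,236),.06)
go("bolt",V>95,(286,208,318,234),.012)
go("nut",V>120,(336,210,354,228),.010)
go("elbow",V>95,(370,202,402,230),.03)
go("nipple",V>105,(415,202,444,220),.015)
go("tape",V>110,(445,165,474,193),.014)
go("tee",V>95,(170,215,220,245),.03)
# side-view masks
im=cv2.imread("pics/side0.png")
cv2.imwrite("pics/s1.png",cv2.resize(im[150:300,270:400],None,fx=4,fy=4,interpolation=2))
```

```text
three rect [552.3 291.8] cen [552.4 291.8] LW [289. 107.] long ang 112.0Traceback (most recent call last):
  File "<stdin>", line 15, in <module>
  File "<stdin>", line 10, in go
  File "h.py", line 8, in plane
    o,d=ray(n,p); return (o+d*(z-o[2])/d[2])
        ~~~^^^^^
  File "h.py", line 5, in ray
    c=calibration(n);K,T=c["K"],c["cam_to_world"]
ValueError: time passes only in moves, steps and waits
```

Too many calibration calls in one script. I'll cache them.

```bash
sed -i 's/^def ray/CAL={n:calibration(n) for n in ("top","side")}\ndef ray/; s/calibration(n);/CAL[n];/' h.py
cat > m.py <<'E'
from h import *
def go(cam,name,mask,box,z,show=1):
    x0,y0,x1,y1=box; s=8
    g=cv2.resize(mask[y0:y1,x0:x1].astype(np.float32),None,fx=s,fy=s,interpolation=cv2.INTER_CUBIC)
    cs,_=cv2.findContours((g>.5).astype(np.uint8),cv2.RETR_EXTERNAL,cv2.CHAIN_APPROX_NONE)
    k=max(cs,key=cv2.contourArea).reshape(-1,2)
    k=(k+.5)/s-.5+[x0,y0]
    w=np.array([plane(cam,q,z)[:2]*1000 for q in k],np.float32)
    r=cv2.minAreaRect(w); b=cv2.boxPoints(r);e=np.diff(b[:3],axis=0)
    i=np.argmax(np.linalg.norm(e,axis=1)); M=cv2.moments(w)
    print(name,"rect",np.round(r[0],1),"cen",np.round([M["m10"]/M["m00"],M["m01"]/M["m00"]],1),"LW",np.round(sorted(np.linalg.norm(e,axis=1))[::-1]),"long ang",np.round(np.degrees(np.arctan2(e[i,1],e[i,0]))%180,1))
E
python3 - <<'E'
from m import *
im=cv2.imread("pics/top0.png");hsv=cv2.cvtColor(im,cv2.COLOR_BGR2HSV);H,S,V=[hsv[...,i].astype(int) for i in range(3)]
red=(S>130)&((H<10)|(H>170))
t="top"
go(t,"three",V>130,(136,148,248,222),.006)
go(t,"two",V>130,(260,126,342,194),.006)
go(t,"bottle",(red&(V>60)),(245,210,275,236),.06)
go(t,"bolt",V>95,(286,208,318,234),.012)
go(t,"nut",V>120,(336,210,354,228),.010)
go(t,"elbow",V>95,(370,202,402,230),.03)
go(t,"nipple",V>105,(415,202,444,220),.015)
go(t,"tape",V>110,(445,165,474,193),.014)
go(t,"tee",V>95,(170,215,220,245),.03)
# crop px -> world for hand-read features
f=lambda x,y,z:np.round(plane(t,((x+.5)/2.85-.5+170,(y+.5)/2.85-.5+200),z)[:2]*1000)
print("nozzle",f(256,64,.116),"bolt head",f(352,48,.012),"tip",f(406,86,.01),"elbow foot",f(600,57,.008),"mouth",f(634,33,.036))
im=cv2.imread("pics/side0.png")
cv2.imwrite("pics/s1.png",cv2.resize(im[150:300,270:400],None,fx=4,fy=4,interpolation=2))
E
```

```text
three rect [552.3 291.8] cen [552.4 291.8] LW [289. 107.] long ang 112.0
two rect [627.5 -20. ] cen [627.7 -20. ] LW [198. 107.] long ang 118.1
bottle rect [437.8  80.1] cen [437.7  80.8] LW [49. 27.] long ang 71.9
bolt rect [442.3 -23.3] cen [448.1 -22.4] LW [83. 37.] long ang 48.9
nut rect [ 454.7 -148.1] cen [ 454.6 -148.3] LW [32. 32.] long ang 116.9
elbow rect [ 468.4 -258.1] cen [ 468.1 -258.2] LW [75. 74.] long ang 17.0
nipple rect [ 483.5 -387.3] cen [ 481.5 -387.6] LW [68. 39.] long ang 90.3
tape rect [ 573.1 -478.3] cen [ 573.1 -477.5] LW [64. 62.] long ang 178.2
tee rect [419.9 270.7] cen [416.2 274.4] LW [114.  63.] long ang 82.6
nozzle [437.  77.] bolt head [462.  -4.] tip [424. -58.] elbow foot [ 454. -251.] mouth [ 476. -281.]
```

View pics/s1.png

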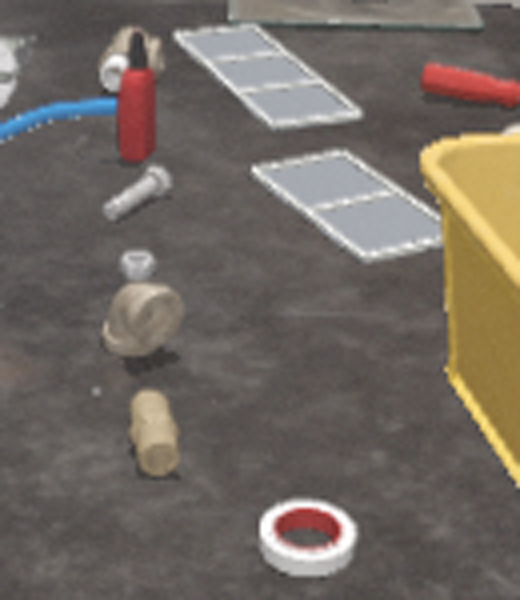

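The side crop shows the bottle, bolt, nut, elbow and nipple standing free. The tape at crop (307,535) and both trays agree with the top view. I have enough to start. Next is a helper that turns world targets into tool shifts.

```bash
cat > t.py <<'E'
# usage: t.py x,y,z,closing_deg ...   (mm; chained) -> tool-frame shift/turn per leg
import sys
from h import *
o=get_obs(); p=o["ee_pos"]*1000; r=R.from_rotvec(o["eef_rot"])
print("now",np.round(p,1),"w",round(o["grip_width"]*88,1),"F",np.round(o["wrist_force"],1),"j7",round(o["joint_positions"][6],2),"t",round(o["clock"],1))
for a in sys.argv[1:]:
    x,y,z,b=map(float,a.split(","))
    cur=np.degrees(np.arctan2(*r.as_matrix()[[1,0],1])); phi=np.degrees(np.arctan2(y,x))
    b=cur+(b-cur+90)%180-90
    if abs((b-phi+180)%360-180)>125: b+=180
    br=np.radians(b); yv=np.array([np.cos(br),np.sin(br),0]); zv=np.array([0,0,-1.])
    rt=R.from_matrix(np.c_[np.cross(yv,zv),yv,zv]); q=np.array([x,y,z])
    print(a,"shift",np.round(r.inv().apply(q-p),1),"turn",np.round((r.inv()*rt).as_rotvec(),3),"rel",round(b-phi)); p,r=q,rt
E
python3 t.py 482,-387,150,7 482,-387,60,7
```

```text
now [ 150.5 -631.8  251.9] w 88.1 F [-0.2  0.3  0.1] j7 -0.07 t 0.1
482,-387,150,7 shift [ 379.2 -161.1  102.1] turn [-1.000e-03 -1.000e-03 -1.459e+00] rel 46
482,-387,60,7 shift [ 0.  0. 90.] turn [0. 0. 0.] rel 46
```

>>> {"op": "drive_tool", "data": {
  "series": [
    [0,190,-80,50,0,0,-0.72],
    [0,190,-80,50,0,0,-0.72],
    [0,190,-80,50,0,0,-0.72],
    [0,190,-80,50,0,0,-0.72],
    [0,190,-80,50,0,0,-0.72]
  ],
  "grip_force": 30
}}

```text
clock: 0.6
ee_pos: [0.3225, -0.5048, 0.2012]
eef_rot: [-2.778, -1.461, -0.006]
wrist_force: [0.2, 0.2, 0.5]
grip_width: 0.996
grip_force: 0.0
```

```bash
python3 t.py 482,-387,150,7
```

```text
now [ 322.5 -504.8  201.2] w 87.7 F [0.2 0.2 0.5] j7 0.22 t 0.6
482,-387,150,7 shift [187.2  64.7  52.1] turn [ 0.001 -0.005 -0.725] rel 46
```

>>> {"op": "drive_tool", "data": {
  "series": [
    [0,187,65,50,0,0,-0.72],
    [0,187,65,50,0,0,-0.72],
    [0,187,65,50,0,0,-0.72],
    [0,187,65,50,0,0,-0.72],
    [0,187,65,50,0,0,-0.72]
  ]
}}

```text
clock: 1.1
ee_pos: [0.4837, -0.3881, 0.1512]
eef_rot: [-2.085, -2.348, -0.009]
wrist_force: [-0.3, 0.5, -1.1]
grip_width: 1.002
grip_force: 0.0
```

>>> {"op": "drive_tool", "data": {
  "series": [
    [0,0,0,0,0,0,0],
    [0,0,0,0,0,0,0]
  ]
}}

```text
clock: 1.3
ee_pos: [0.4769, -0.3966, 0.1524]
eef_rot: [-2.109, -2.328, 0.002]
wrist_force: [-0.7, 0.0, 0.4]
grip_width: 1.002
grip_force: 0.0
```

```bash
python3 t.py 482,-387,70,7
python3 - <<'E'
from h import *
for n,b in(("side",(240,150,400,300)),("top",(380,170,470,250))):
    im=camera(n);cv2.imwrite(f"pics/{n}1.png",cv2.resize(im[b[1]:b[3],b[0]:b[2]],None,fx=4,fy=4,interpolation=2))
E
```

```text
now [ 476.9 -396.6  152.4] w 88.2 F [-0.7  0.   0.4] j7 0.49 t 1.3
482,-387,70,7 shift [ 9.   6.1 82.4] turn [-0.001  0.    -0.024] rel 46
```

View pics/side1.png

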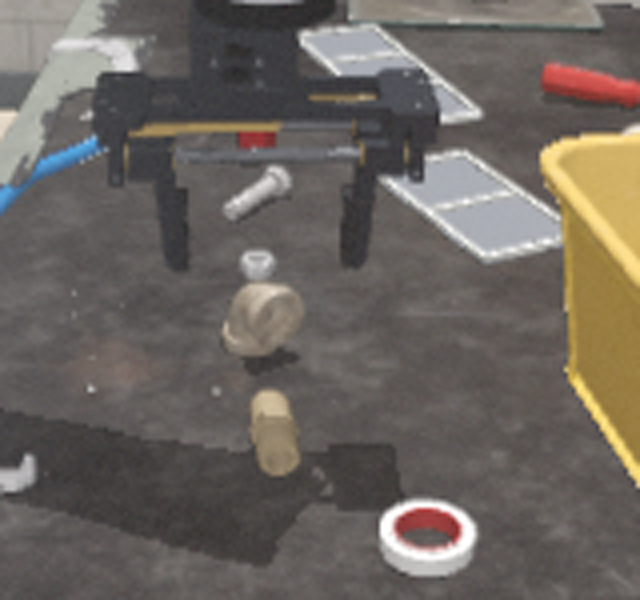

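The open gripper hangs over the nipple (crop 273,432), with one finger on each side. I'll descend and grip.

>>> {"op": "drive_tool", "data": {
  "series": [
    [0,9,6,40,0,0,-0.02],
    [0,9,6,80,0,0,-0.02],
    [0,9,6,112,0,0,-0.02],
    [0,9,6,112,0,0,-0.02],
    [0,9,6,112,0,0,-0.02]
  ]
}}

```text
clock: 1.9
ee_pos: [0.4826, -0.3869, 0.0414]
eef_rot: [2.083, 2.351, -0.001]
wrist_force: [1.3, -1.0, 1.5]
grip_width: 0.997
grip_force: 0.0
```

```bash
python3 t.py 482,-387,20,7
```

```text
now [ 482.6 -386.9   41.4] w 87.8 F [ 1.3 -1.   1.5] j7 0.43 t 1.9
482,-387,20,7 shift [ 0.  -0.6 21.4] turn [-0.     0.    -0.001] rel 46
```

>>> {"op": "drive_tool", "data": {
  "series": [
    [0,0,0,21,0,0,0],
    [0,0,0,21,0,0,0],
    [1,0,0,21,0,0,0],
    [1,0,0,21,0,0,0],
    [1,0,0,21,0,0,0]
  ]
}}

```text
clock: 2.4
ee_pos: [0.4837, -0.3866, 0.021]
eef_rot: [2.08, 2.352, 0.0]
wrist_force: [-0.6, 0.0, 0.8]
grip_width: 0.751
grip_force: 0.0
```

>>> {"op": "drive_tool", "data": {
  "series": [
    [1,0,0,0,0,0,0],
    [1,0,0,0,0,0,0],
    [1,0,0,0,0,0,0],
    [1,0,0,0,0,0,0],
    [1,0,0,0,0,0,0]
  ]
}}

```text
clock: 2.9
ee_pos: [0.4829, -0.3859, 0.0197]
eef_rot: [-2.08, -2.353, 0.0]
wrist_force: [-1.1, -0.1, 1.6]
grip_width: 0.324
grip_force: 30.0
```

>>> {"op": "drive_tool", "data": {
  "series": [
    [1,0,0,-30,0,0,0],
    [1,0,0,-70,0,0,0],
    [1,0,0,-100,0,0,0],
    [1,0,0,-100,0,0,0],
    [1,0,0,-100,0,0,0]
  ]
}}

```text
clock: 3.4
ee_pos: [0.4831, -0.3861, 0.1198]
eef_rot: [2.08, 2.353, -0.0]
wrist_force: [0.0, 0.5, -0.5]
grip_width: 0.315
grip_force: 30.0
```

```bash
python3 t.py 565,-224,130,17 649,-60,130,28
```

```text
now [ 483.1 -386.1  119.8] w 27.7 F [ 0.   0.5 -0.5] j7 0.47 t 3.4
565,-224,130,17 shift [150.8 101.2 -10.3] turn [ 0.     0.001 -0.174] rel 39
649,-60,130,28 shift [132.3 128.3   0. ] turn [ 0.     0.    -0.192] rel 33
```

>>> {"op": "drive_tool", "data": {
  "series": [
    [1,30,20,-10,0,0,-0.03],
    [1,68,45,-10,0,0,-0.08],
    [1,106,71,-10,0,0,-0.12],
    [1,140,94,-10,0,0,-0.16],
    [1,151,101,-10,0,0,-0.17]
  ]
}}

```text
clock: 3.9
ee_pos: [0.5661, -0.2171, 0.1281]
eef_rot: [-1.861, -2.527, -0.005]
wrist_force: [0.5, -0.3, -0.4]
grip_width: 0.323
grip_force: 30.0
```

>>> {"op": "drive_tool", "data": {
  "series": [
    [1,28,27,0,0,0,-0.03],
    [1,60,58,0,0,0,-0.08],
    [1,93,90,0,0,0,-0.13],
    [1,122,118,0,0,0,-0.18],
    [1,132,128,0,0,0,-0.19]
  ]
}}

```text
clock: 4.4
ee_pos: [0.6496, -0.0547, 0.1281]
eef_rot: [-1.615, -2.691, -0.004]
wrist_force: [0.8, 0.2, -1.4]
grip_width: 0.32
grip_force: 30.0
```

>>> {"op": "drive_tool", "data": {
  "series": [
    [1,0,0,0,0,0,0],
    [1,0,0,0,0,0,0]
  ]
}}

```text
clock: 4.6
ee_pos: [0.648, -0.0627, 0.1284]
eef_rot: [-1.628, -2.685, 0.004]
wrist_force: [-0.4, -1.1, -0.5]
grip_width: 0.321
grip_force: 30.0
```

```bash
python3 t.py 649,-60,25,28
python3 - <<'E'
from h import *
for n,b in(("side",(280,70,440,220)),):
    im=camera(n);cv2.imwrite(f"pics/{n}2.png",cv2.resize(im[b[1]:b[3],b[0]:b[2]],None,fx=4,fy=4,interpolation=2))
E
```

```text
now [648.  -62.7 128.4] w 28.3 F [-0.4 -1.1 -0.5] j7 0.21 t 4.6
649,-60,25,28 shift [  2.    2.4 103.3] turn [-0.003  0.    -0.008] rel 33
```

View pics/side2.png

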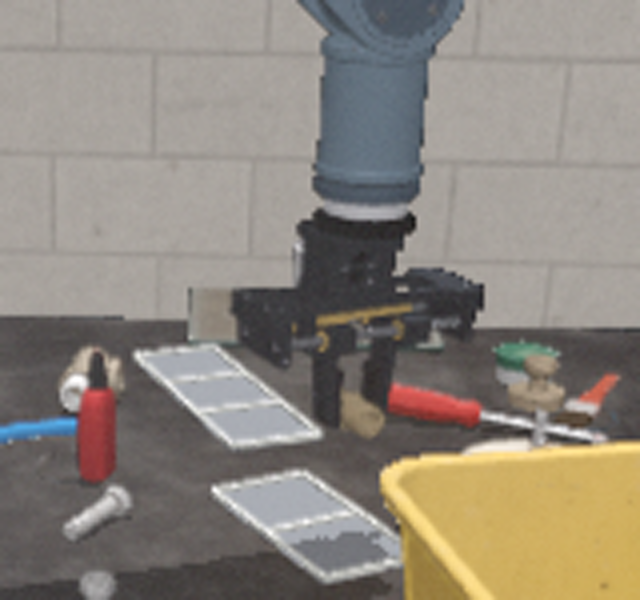

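The nipple is held about level, protruding towards the camera at crop (360,415), above tray_two's near cell. I'll lower and release it.

>>> {"op": "drive_tool", "data": {
  "series": [
    [1,2,2,35,0,0,0],
    [1,2,2,70,0,0,0],
    [1,2,2,92,0,0,0],
    [1,2,2,101,0,0,0],
    [1,2,2,105,0,0,0]
  ]
}}

```text
clock: 5.15
ee_pos: [0.6493, -0.0597, 0.0239]
eef_rot: [-1.628, -2.686, 0.003]
wrist_force: [0.3, 0.2, -0.9]
grip_width: 0.32
grip_force: 30.0
```

>>> {"op": "drive_tool", "data": {
  "series": [
    [1,0,0,0,0,0,0],
    [0.45,0,0,0,0,0,0],
    [0.45,0,0,0,0,0,0],
    [0.45,0,0,0,0,0,0],
    [0.45,0,0,0,0,0,0]
  ]
}}

```text
clock: 5.65
ee_pos: [0.6505, -0.0577, 0.0253]
eef_rot: [1.625, 2.688, 0.001]
wrist_force: [-0.1, -0.1, -0.0]
grip_width: 0.549
grip_force: 0.0
```

>>> {"op": "drive_tool", "data": {
  "series": [
    [0.45,0,0,-20,0,0,0],
    [0.45,0,0,-50,0,0,0],
    [0,0,0,-100,0,0,0],
    [0,0,0,-110,0,0,0],
    [0,0,0,-110,0,0,0]
  ]
}}

```text
clock: 6.15
ee_pos: [0.652, -0.0576, 0.1385]
eef_rot: [1.623, 2.684, 0.004]
wrist_force: [0.4, -0.4, 0.5]
grip_width: 0.797
grip_force: 0.0
```

```bash
python3 t.py 552,-156,130,32 455,-253,130,36
```

```text
now [652.  -57.6 138.5] w 70.2 F [ 0.4 -0.4  0.5] j7 0.21 t 6.2
552,-156,130,32 shift [ -40.7 -134.3    8. ] turn [ 0.005  0.003 -0.076] rel 48
455,-253,130,36 shift [ -30.9 -133.7    0. ] turn [ 0.    0.   -0.07] rel 65
```

>>> {"op": "drive_tool", "data": {
  "series": [
    [0,-41,-134,8,0,0,-0.08],
    [0,-41,-134,8,0,0,-0.08],
    [0,-41,-134,8,0,0,-0.08],
    [0,-41,-134,8,0,0,-0.08],
    [0,-41,-134,8,0,0,-0.08]
  ]
}}

```text
clock: 6.65
ee_pos: [0.5493, -0.1569, 0.1259]
eef_rot: [-1.519, -2.748, 0.001]
wrist_force: [0.1, 0.0, 0.6]
grip_width: 1.001
grip_force: 0.0
```

>>> {"op": "drive_tool", "data": {
  "series": [
    [0,-31,-134,0,0,0,-0.07],
    [0,-31,-134,0,0,0,-0.07],
    [0,-31,-134,0,0,0,-0.07],
    [0,-31,-134,0,0,0,-0.07],
    [0,-31,-134,0,0,0,-0.07]
  ]
}}

```text
clock: 7.15
ee_pos: [0.4546, -0.2532, 0.1267]
eef_rot: [1.419, 2.802, 0.002]
wrist_force: [0.1, 0.4, 0.4]
grip_width: 1.0
grip_force: 0.0
```

```bash
python3 t.py 455,-253,33,36
python3 - <<'E'
from h import *
im=camera("side");cv2.imwrite("pics/side3.png",cv2.resize(im[120:270,270:420],None,fx=4,fy=4,interpolation=2))
im=camera("top");cv2.imwrite("pics/top3.png",im);cv2.imwrite("pics/top3c.png",cv2.resize(im[125:245,250:420],None,fx=4,fy=4,interpolation=2))
E
```

```text
now [ 454.6 -253.2  126.7] w 88.0 F [0.1 0.4 0.4] j7 0.7 t 7.2
455,-253,33,36 shift [-0.1  0.3 93.7] turn [ 0.001 -0.     0.005] rel 65
```

View pics/side3.png

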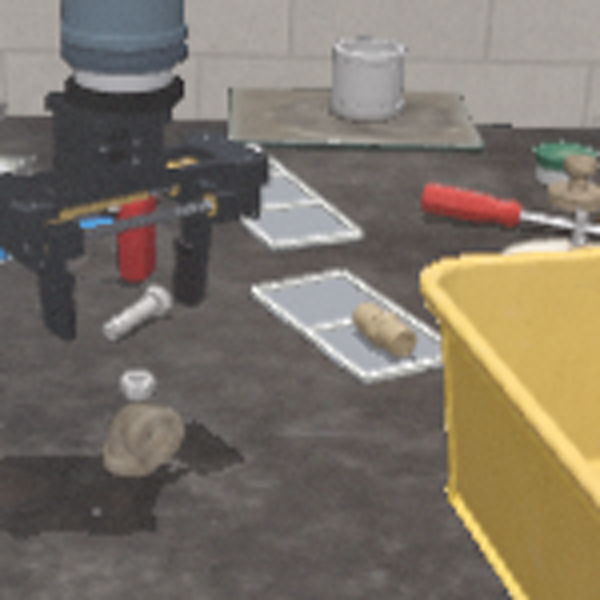

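View pics/top3c.png

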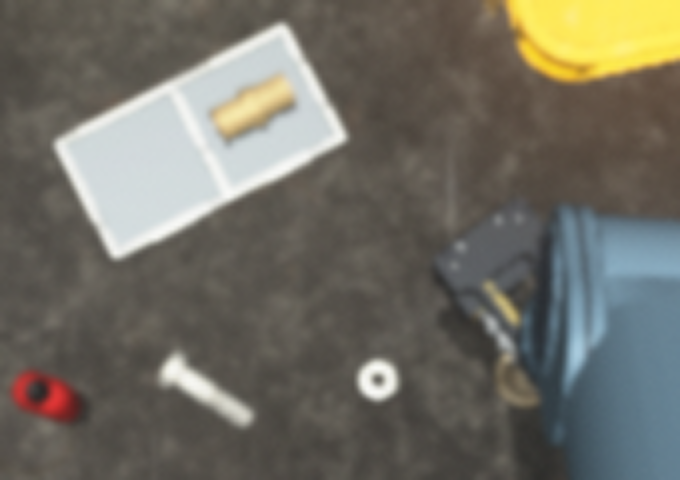

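The nipple lies in tray_two's right-hand cell, at top crop (253,105), and the other cell is empty. The elbow sits under the gripper, between the fingers. I'll descend on it.

>>> {"op": "drive_tool", "data": {
  "series": [
    [0,0,0,40,0,0,0],
    [0,0,0,75,0,0,0],
    [0,0,0,94,0,0,0],
    [0,0,0,94,0,0,0],
    [0,0,0,94,0,0,0]
  ],
  "grip_force": 40
}}

```text
clock: 7.75
ee_pos: [0.4551, -0.2525, 0.033]
eef_rot: [1.416, 2.804, 0.002]
wrist_force: [0.6, 0.1, -0.3]
grip_width: 1.002
grip_force: 0.0
```

>>> {"op": "drive_tool", "data": {
  "series": [
    [1,0,0,0,0,0,0],
    [1,0,0,0,0,0,0],
    [1,0,0,0,0,0,0],
    [1,0,0,0,0,0,0],
    [1,0,0,0,0,0,0]
  ]
}}

```text
clock: 8.25
ee_pos: [0.4538, -0.2542, 0.033]
eef_rot: [1.42, 2.802, -0.0]
wrist_force: [0.7, -0.7, 1.1]
grip_width: 0.571
grip_force: 0.0
```

>>> {"op": "drive_tool", "data": {
  "series": [
    [1,0,0,0,0,0,0],
    [1,0,0,0,0,0,0]
  ]
}}

```text
clock: 8.45
ee_pos: [0.4541, -0.2538, 0.0328]
eef_rot: [1.419, 2.802, 0.001]
wrist_force: [1.7, 1.1, 0.1]
grip_width: 0.389
grip_force: 0.7
```

```bash
python3 t.py 455,-253,143,36 530,-116,150,32 606,21,150,28
```

```text
now [ 454.1 -253.8   32.8] w 34.3 F [1.7 1.1 0.1] j7 0.6 t 8.4
455,-253,143,36 shift [   0.     1.3 -110.2] turn [0.001 0.    0.005] rel 65
530,-116,150,32 shift [ 66.8 141.2  -7. ] turn [0.   0.   0.07] rel 44
606,21,150,28 shift [ 75.9 137.1   0. ] turn [0.   0.   0.07] rel 26
```

Contact has just begun. I'll finish the grip and lift, then carry.

>>> {"op": "drive_tool", "data": {
  "series": [
    [1,0,0,0,0,0,0],
    [1,0,0,0,0,0,0],
    [1,0,0,-20,0,0,0],
    [1,0,0,-60,0,0,0],
    [1,0,0,-110,0,0,0]
  ]
}}

```text
clock: 8.95
ee_pos: [0.4516, -0.2534, 0.1421]
eef_rot: [-1.417, -2.798, 0.0]
wrist_force: [0.9, -1.3, -1.7]
grip_width: 0.356
grip_force: 40.0
```

>>> {"op": "drive_tool", "data": {
  "series": [
    [1,14,28,-7,0,0,0.01],
    [1,30,62,-7,0,0,0.03],
    [1,46,96,-7,0,0,0.05],
    [1,60,128,-7,0,0,0.07],
    [1,67,141,-7,0,0,0.07]
  ]
}}

```text
clock: 9.45
ee_pos: [0.5288, -0.113, 0.1497]
eef_rot: [-1.512, -2.754, -0.002]
wrist_force: [0.4, -0.1, -1.1]
grip_width: 0.359
grip_force: 40.0
```

>>> {"op": "drive_tool", "data": {
  "series": [
    [1,15,27,0,0,0,0.01],
    [1,33,60,0,0,0,0.03],
    [1,51,93,0,0,0,0.05],
    [1,68,124,0,0,0,0.07],
    [1,76,137,0,0,0,0.07]
  ]
}}

```text
clock: 9.95
ee_pos: [0.6036, 0.0237, 0.1495]
eef_rot: [-1.608, -2.698, -0.002]
wrist_force: [-0.0, 0.1, -2.2]
grip_width: 0.36
grip_force: 40.0
```

>>> {"op": "drive_tool", "data": {
  "series": [
    [1,0,0,0,0,0,0],
    [1,0,0,0,0,0,0]
  ]
}}

```text
clock: 10.15
ee_pos: [0.6021, 0.0185, 0.149]
eef_rot: [-1.613, -2.695, 0.004]
wrist_force: [0.5, -0.1, -1.8]
grip_width: 0.356
grip_force: 40.0
```

```bash
python3 t.py 606,21,37,28
python3 - <<'E'
from h import *
im=camera("side");cv2.imwrite("pics/side4.png",cv2.resize(im[70:220,260:410],None,fx=4,fy=4,interpolation=2))
E
```

```text
now [602.1  18.5 149. ] w 31.3 F [ 0.5 -0.1 -1.8] j7 0.07 t 10.2
606,21,37,28 shift [  0.4   4.9 112. ] turn [-0.003  0.001  0.003] rel 26
```

View pics/side4.png

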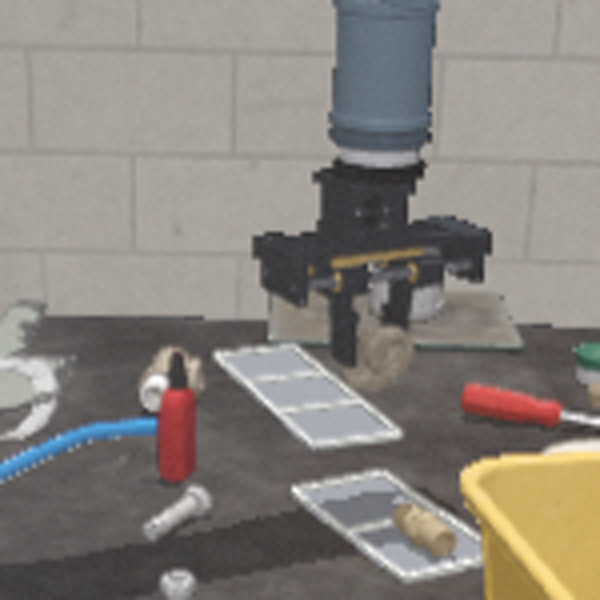

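The elbow is held upright at crop (380,355), and its cell is free. I'll lower and release it.

>>> {"op": "drive_tool", "data": {
  "series": [
    [1,0,5,35,0,0,0],
    [1,0,5,75,0,0,0],
    [1,0,5,100,0,0,0],
    [1,0,5,109,0,0,0],
    [1,0,5,112,0,0,0]
  ]
}}

```text
clock: 10.7
ee_pos: [0.6067, 0.0214, 0.037]
eef_rot: [-1.614, -2.694, 0.003]
wrist_force: [0.1, 0.5, -0.9]
grip_width: 0.356
grip_force: 40.0
```

>>> {"op": "drive_tool", "data": {
  "series": [
    [1,0,0,0.5,0,0,0],
    [0.2,0,0,0.5,0,0,0],
    [0.2,0,0,0.5,0,0,0],
    [0.2,0,0,0.5,0,0,0],
    [0.2,0,0,0.5,0,0,0]
  ]
}}

```text
clock: 11.2
ee_pos: [0.6078, 0.0233, 0.0378]
eef_rot: [1.612, 2.696, 0.001]
wrist_force: [-0.5, -0.2, -0.1]
grip_width: 0.699
grip_force: 0.0
```

>>> {"op": "drive_tool", "data": {
  "series": [
    [0.2,0,0,0,0,0,0],
    [0.2,0,0,-20,0,0,0],
    [0.2,0,0,-60,0,0,0],
    [0,0,0,-105,0,0,0],
    [0,0,0,-105,0,0,0]
  ]
}}

```text
clock: 11.7
ee_pos: [0.6113, 0.0241, 0.1482]
eef_rot: [1.608, 2.689, 0.009]
wrist_force: [0.2, 1.1, 0.0]
grip_width: 0.959
grip_force: 0.0
```

```bash
python3 t.py 525,-70,100,20 455,-148,60,10
python3 - <<'E'
from m import *
im=camera("top");cv2.imwrite("pics/top5.png",im);V=im.max(2).astype(int)
go("top","nut",V>120,(336,210,354,228),.010)
go("top","bolt",V>105,(286,208,318,234),.012)
E
```

```text
now [611.3  24.1 148.2] w 84.4 F [0.2 1.1 0. ] j7 0.06 t 11.7
525,-70,100,20 shift [ -41.9 -121.    47.2] turn [0.01  0.003 0.144] rel 28
455,-148,60,10 shift [-49.4 -92.5  40. ] turn [0.    0.    0.175] rel 28
nut rect [ 454.1 -145.5] cen [ 448.9 -141.3] LW [45. 42.] long ang 0.1
bolt rect [450.6 -27.7] cen [452.9 -31.8] LW [91. 73.] long ang 90.3
```

>>> {"op": "drive_tool", "data": {
  "series": [
    [0,-42,-121,30,0,0,0.14],
    [0,-42,-121,47,0,0,0.14],
    [0,-42,-121,47,0,0,0.14],
    [0,-42,-121,47,0,0,0.14],
    [0,-42,-121,47,0,0,0.14]
  ]
}}

```text
clock: 12.25
ee_pos: [0.5198, -0.0714, 0.0942]
eef_rot: [-1.797, -2.574, 0.001]
wrist_force: [0.1, -0.4, 0.7]
grip_width: 0.998
grip_force: 0.0
```

>>> {"op": "drive_tool", "data": {
  "series": [
    [0,-49,-92,40,0,0,0.18],
    [0,-49,-92,40,0,0,0.18],
    [0,-49,-92,40,0,0,0.18],
    [0,-49,-92,40,0,0,0.18],
    [0,-49,-92,40,0,0,0.18]
  ]
}}

```text
clock: 12.75
ee_pos: [0.4536, -0.1472, 0.0557]
eef_rot: [2.018, 2.406, 0.004]
wrist_force: [0.1, 0.5, -0.3]
grip_width: 1.001
grip_force: 0.0
```

```bash
python3 t.py 455,-148,16,10
```

```text
now [ 453.6 -147.2   55.7] w 88.1 F [ 0.1  0.5 -0.3] j7 0.0 t 12.8
455,-148,16,10 shift [-1.   1.2 39.7] turn [ 0.003 -0.001  0.001] rel 28
```

>>> {"op": "drive_tool", "data": {
  "series": [
    [0,-1,1,25,0,0,0],
    [0,-1,1,40,0,0,0],
    [0,-1,1,40,0,0,0],
    [1,-1,1,40,0,0,0],
    [1,-1,1,40,0,0,0]
  ],
  "grip_force": 25
}}

```text
clock: 13.25
ee_pos: [0.4542, -0.1483, 0.0157]
eef_rot: [2.018, 2.406, 0.003]
wrist_force: [0.2, 0.4, 0.2]
grip_width: 0.84
grip_force: 0.0
```

>>> {"op": "drive_tool", "data": {
  "series": [
    [1,0,0,0,0,0,0],
    [1,0,0,0,0,0,0],
    [1,0,0,0,0,0,0],
    [1,0,0,0,0,0,0],
    [1,0,0,0,0,0,0]
  ]
}}

```text
clock: 13.75
ee_pos: [0.4525, -0.1497, 0.0152]
eef_rot: [2.021, 2.405, -0.0]
wrist_force: [-0.9, -0.6, -0.5]
grip_width: 0.39
grip_force: 0.0
```

>>> {"op": "drive_tool", "data": {
  "series": [
    [1,0,0,0,0,0,0],
    [1,0,0,0,0,0,0],
    [1,0,0,0,0,0,0]
  ]
}}

```text
clock: 14.05
ee_pos: [0.4525, -0.1497, 0.0152]
eef_rot: [2.021, 2.405, 0.0]
wrist_force: [0.5, -1.4, -0.1]
grip_width: 0.282
grip_force: 25.0
```

```bash
python3 t.py 455,-148,130,10 500,-30,130,14 545,88,130,18 587,207,110,22 587,207,20,22
```

```text
now [ 452.5 -149.7   15.2] w 24.8 F [ 0.5 -1.4 -0.1] j7 -0.04 t 14.1
455,-148,130,10 shift [   1.2    2.7 -114.8] turn [ 0.     0.    -0.002] rel 28
500,-30,130,14 shift [108.4  64.8   0. ] turn [ 0.    0.   -0.07] rel 17
545,88,130,18 shift [103.6  72.2   0. ] turn [ 0.    0.   -0.07] rel 9
587,207,110,22 shift [100.2  76.7  20. ] turn [ 0.    0.   -0.07] rel 3
587,207,20,22 shift [ 0.  0. 90.] turn [0. 0. 0.] rel 3
```

>>> {"op": "drive_tool", "data": {
  "series": [
    [1,0,0,-15,0,0,0],
    [1,0,0,-45,0,0,0],
    [1,1,3,-85,0,0,0],
    [1,1,3,-115,0,0,0],
    [1,1,3,-115,0,0,0]
  ]
}}

```text
clock: 14.55
ee_pos: [0.4577, -0.1487, 0.1336]
eef_rot: [2.018, 2.4, 0.004]
wrist_force: [0.0, -0.1, -0.1]
grip_width: 0.279
grip_force: 25.0
```

>>> {"op": "drive_tool", "data": {
  "series": [
    [1,22,13,0,0,0,-0.01],
    [1,50,30,0,0,0,-0.03],
    [1,78,47,0,0,0,-0.05],
    [1,108,65,0,0,0,-0.07]
  ]
}}

```text
clock: 14.95
ee_pos: [0.5003, -0.0299, 0.1292]
eef_rot: [-1.935, -2.473, 0.002]
wrist_force: [0.5, -0.0, -0.4]
grip_width: 0.284
grip_force: 25.0
```

>>> {"op": "drive_tool", "data": {
  "series": [
    [1,30,21,0,0,0,-0.02],
    [1,60,42,0,0,0,-0.04],
    [1,90,63,0,0,0,-0.06],
    [1,104,72,0,0,0,-0.07]
  ]
}}

```text
clock: 15.35
ee_pos: [0.5457, 0.0915, 0.1294]
eef_rot: [-1.842, -2.543, -0.002]
wrist_force: [0.6, -0.0, -1.6]
grip_width: 0.28
grip_force: 25.0
```

>>> {"op": "drive_tool", "data": {
  "series": [
    [1,30,23,5,0,0,-0.02],
    [1,60,46,10,0,0,-0.04],
    [1,86,66,18,0,0,-0.06],
    [1,100,77,20,0,0,-0.07],
    [1,100,77,20,0,0,-0.07]
  ]
}}

```text
clock: 15.85
ee_pos: [0.5873, 0.2087, 0.1089]
eef_rot: [-1.753, -2.605, 0.0]
wrist_force: [-0.0, -0.3, -0.1]
grip_width: 0.277
grip_force: 25.0
```

```bash
python3 t.py 587,207,19,22
```

```text
now [587.3 208.7 108.9] w 24.4 F [-0.  -0.3 -0.1] j7 -0.37 t 15.8
587,207,19,22 shift [-1.6 -0.8 89.9] turn [-0.001 -0.001  0.002] rel 3
```

>>> {"op": "drive_tool", "data": {
  "series": [
    [1,-1,-1,35,0,0,0],
    [1,-1,-1,65,0,0,0],
    [1,-1,-1,82,0,0,0],
    [1,-1,-1,88,0,0,0],
    [1,-1,-1,90,0,0,0]
  ]
}}

```text
clock: 16.35
ee_pos: [0.5874, 0.2044, 0.02]
eef_rot: [-1.759, -2.603, 0.001]
wrist_force: [0.1, 0.0, -0.5]
grip_width: 0.281
grip_force: 25.0
```

>>> {"op": "drive_tool", "data": {
  "series": [
    [1,0,0,0.5,0,0,0],
    [1,0,0,0.5,0,0,0],
    [0.5,0,0,0.5,0,0,0],
    [0.5,0,0,0.5,0,0,0],
    [0.5,0,0,0.5,0,0,0]
  ]
}}

```text
clock: 16.85
ee_pos: [0.5877, 0.2053, 0.0201]
eef_rot: [1.758, 2.603, 0.001]
wrist_force: [0.6, 0.9, -0.0]
grip_width: 0.496
grip_force: 0.0
```

>>> {"op": "drive_tool", "data": {
  "series": [
    [0.5,0,0,0,0,0,0],
    [0.5,0,0,-15,0,0,0],
    [0.5,0,0,-50,0,0,0],
    [0,0,0,-90,0,0,0],
    [0,0,0,-90,0,0,0]
  ]
}}

```text
clock: 17.35
ee_pos: [0.5909, 0.2072, 0.1161]
eef_rot: [1.755, 2.599, 0.013]
wrist_force: [0.6, 0.5, 1.8]
grip_width: 0.659
grip_force: 0.0
```

```bash
python3 t.py 518,92,100,-8 449,-23,60,-37
```

```text
now [590.9 207.2 116.1] w 58.0 F [0.6 0.5 1.8] j7 -0.37 t 17.4
518,92,100,-8 shift [ -79.7 -110.8   15. ] turn [ 0.009 -0.003  0.523] rel -18
449,-23,60,-37 shift [-123.5  -52.3   40. ] turn [0.    0.    0.506] rel -34
```

```bash
python3 t.py 535,70,150,-8 449,-23,145,-37 449,-23,60,-37
```

```text
now [590.9 207.2 116.1] w 58.0 F [0.6 0.5 1.8] j7 -0.37 t 17.4
535,70,150,-8 shift [-106.4 -102.8  -34.9] turn [ 0.009 -0.003  0.523] rel -15
449,-23,145,-37 shift [-104.1  -72.2    5. ] turn [0.    0.    0.506] rel -34
449,-23,60,-37 shift [ 0.  0. 85.] turn [0. 0. 0.] rel -34
```

>>> {"op": "drive_tool", "data": {
  "series": [
    [0,-106,-103,-35,0,0,0.52],
    [0,-106,-103,-35,0,0,0.52],
    [0,-106,-103,-35,0,0,0.52],
    [0,-106,-103,-35,0,0,0.52],
    [0,-106,-103,-35,0,0,0.52]
  ]
}}

```text
clock: 17.85
ee_pos: [0.5315, 0.0668, 0.1455]
eef_rot: [2.37, 2.06, 0.0]
wrist_force: [0.2, 1.4, -0.3]
grip_width: 0.999
grip_force: 0.0
```

>>> {"op": "drive_tool", "data": {
  "series": [
    [0,-104,-72,5,0,0,0.5],
    [0,-104,-72,5,0,0,0.5],
    [0,-104,-72,5,0,0,0.5],
    [0,-104,-72,5,0,0,0.5],
    [0,-104,-72,5,0,0,0.5]
  ]
}}

```text
clock: 18.35
ee_pos: [0.4462, -0.0239, 0.1398]
eef_rot: [-2.803, -1.418, -0.001]
wrist_force: [0.2, 0.6, 0.5]
grip_width: 1.001
grip_force: 0.0
```

```bash
python3 t.py 449,-23,17,-37
python3 - <<'E'
from h import *
a=camera("top")[150:240,140:340]; b=camera("side")[130:220,270:370]
a=cv2.resize(a,(600,270),interpolation=2); b=cv2.resize(b,(300,270),interpolation=2)
cv2.imwrite("pics/p6.png",np.vstack([a,np.hstack([b,np.zeros((270,300,3),np.uint8)])]))
E
```

```text
now [446.2 -23.9 139.8] w 88.1 F [0.2 0.6 0.5] j7 -0.86 t 18.4
449,-23,17,-37 shift [  2.4   1.7 122.8] turn [ 0.    -0.     0.012] rel -34
```

View pics/p6.png

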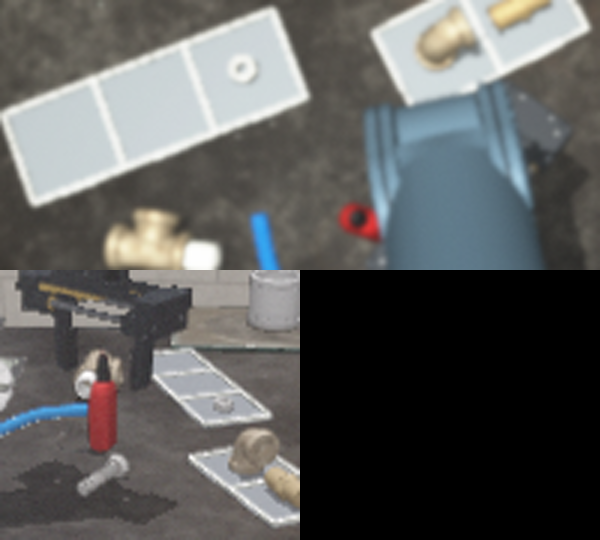

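The nut is flat in tray_three's right cell at (242,67). The elbow and nipple are in tray_two. The bolt lies clear beneath the gripper. I'll descend on the bolt.

>>> {"op": "drive_tool", "data": {
  "series": [
    [0,2,2,40,0,0,0.01],
    [0,2,2,80,0,0,0.01],
    [0,2,2,110,0,0,0.01],
    [0,2,2,122,0,0,0.01],
    [0,2,2,122,0,0,0.01]
  ],
  "grip_force": 40
}}

```text
clock: 18.95
ee_pos: [0.4487, -0.0233, 0.0167]
eef_rot: [-2.809, -1.404, 0.002]
wrist_force: [0.6, 0.3, 0.3]
grip_width: 1.001
grip_force: 0.0
```

>>> {"op": "drive_tool", "data": {
  "series": [
    [1,0,0,0,0,0,0],
    [1,0,0,0,0,0,0],
    [1,0,0,0,0,0,0],
    [1,0,0,0,0,0,0],
    [1,0,0,0,0,0,0]
  ]
}}

```text
clock: 19.45
ee_pos: [0.4491, -0.0244, 0.0181]
eef_rot: [2.812, 1.4, 0.001]
wrist_force: [-0.4, 0.5, -0.4]
grip_width: 0.571
grip_force: 0.0
```

>>> {"op": "drive_tool", "data": {
  "series": [
    [1,0,0,0,0,0,0],
    [1,0,0,0,0,0,0],
    [1,0,0,0,0,0,0],
    [1,0,0,0,0,0,0],
    [1,0,0,0,0,0,0]
  ]
}}

```text
clock: 19.95
ee_pos: [0.4487, -0.0243, 0.0177]
eef_rot: [-2.812, -1.4, 0.0]
wrist_force: [0.0, -0.2, 1.0]
grip_width: 0.159
grip_force: 39.9
```

```bash
python3 t.py 449,-23,167,-37 520,90,170,-8 552,292,130,22 552,292,20,22
```

```text
now [448.7 -24.3  17.7] w 14.0 F [ 0.  -0.2  1. ] j7 -0.99 t 19.9
449,-23,167,-37 shift [   1.2   -0.6 -149.3] turn [-0.     0.    -0.001] rel -34
520,90,170,-8 shift [133.  -11.3  -3. ] turn [ 0.     0.    -0.506] rel -18
552,292,130,22 shift [204.5   3.6  40. ] turn [ 0.     0.    -0.524] rel -6
552,292,20,22 shift [  0.   0. 110.] turn [0. 0. 0.] rel -6
```

>>> {"op": "drive_tool", "data": {
  "series": [
    [1,0,0,-15,0,0,0],
    [1,0,0,-50,0,0,0],
    [1,0,0,-95,0,0,0],
    [1,0,0,-135,0,0,0],
    [1,0,0,-150,0,0,0]
  ]
}}

```text
clock: 20.45
ee_pos: [0.4504, -0.0244, 0.171]
eef_rot: [2.81, 1.399, 0.007]
wrist_force: [-0.5, 0.2, -1.7]
grip_width: 0.169
grip_force: 39.9
```

>>> {"op": "drive_tool", "data": {
  "series": [
    [1,25,-2,-3,0,0,-0.1],
    [1,55,-5,-3,0,0,-0.2],
    [1,85,-7,-3,0,0,-0.3],
    [1,113,-10,-3,0,0,-0.4],
    [1,133,-11,-3,0,0,-0.5]
  ]
}}

```text
clock: 20.95
ee_pos: [0.5207, 0.0904, 0.1706]
eef_rot: [-2.372, -2.058, -0.001]
wrist_force: [-0.2, -0.0, -1.8]
grip_width: 0.157
grip_force: 39.9
```

>>> {"op": "drive_tool", "data": {
  "series": [
    [1,35,1,5,0,0,-0.1],
    [1,80,1,10,0,0,-0.2],
    [1,125,2,20,0,0,-0.3],
    [1,170,3,30,0,0,-0.4],
    [1,204,4,40,0,0,-0.52]
  ]
}}

```text
clock: 21.45
ee_pos: [0.5536, 0.2928, 0.1301]
eef_rot: [-1.762, -2.6, -0.001]
wrist_force: [0.7, 0.2, -2.1]
grip_width: 0.16
grip_force: 39.9
```

>>> {"op": "drive_tool", "data": {
  "series": [
    [1,0,0,0,0,0,0],
    [1,0,0,0,0,0,0]
  ]
}}

```text
clock: 21.65
ee_pos: [0.5533, 0.2897, 0.1298]
eef_rot: [-1.77, -2.594, 0.003]
wrist_force: [0.5, -0.1, -0.6]
grip_width: 0.159
grip_force: 39.9
```

```bash
python3 t.py 552,292,21,22
python3 - <<'E'
from h import *
a=camera("side")[60:220,240:400]
cv2.imwrite("pics/p7.png",cv2.resize(a,None,fx=3.5,fy=3.5,interpolation=2))
E
```

```text
now [553.3 289.7 129.8] w 14.0 F [ 0.5 -0.1 -0.6] j7 -0.52 t 21.6
552,292,21,22 shift [  2.6  -0.2 108.8] turn [-0.002  0.    -0.011] rel -6
```

View pics/p7.png

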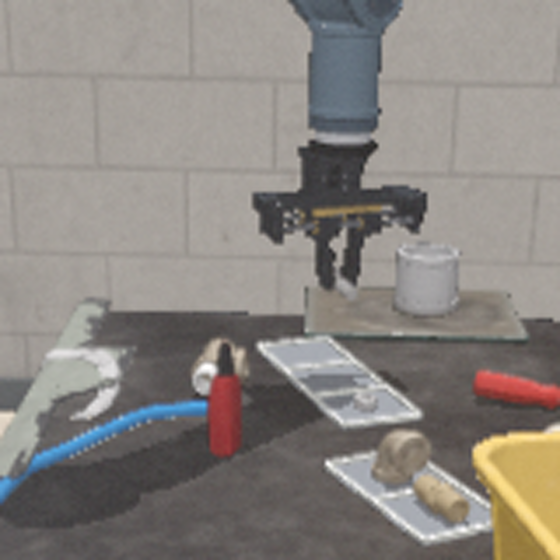

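The bolt is held level at crop (343,285). It should be centred lengthwise, so I'll put the grip 8 mm towards the head side.

```bash
python3 t.py 549,299,22,22
```

```text
now [553.9 288.4 130.2] w 14.3 F [ 0.6 -0.8 -1.2] j7 -0.52 t 21.7
549,299,22,22 shift [ 11.7  -0.6 108.2] turn [-0.001  0.001 -0.012] rel -7
```

>>> {"op": "drive_tool", "data": {
  "series": [
    [1,10,0,35,0,0,-0.01],
    [1,10,0,75,0,0,-0.01],
    [1,10,0,98,0,0,-0.01],
    [1,10,0,106,0,0,-0.01],
    [1,10,0,109,0,0,-0.01]
  ]
}}

```text
clock: 22.2
ee_pos: [0.5507, 0.2974, 0.0215]
eef_rot: [1.76, 2.602, -0.002]
wrist_force: [-0.5, -0.7, -0.7]
grip_width: 0.164
grip_force: 39.9
```

>>> {"op": "drive_tool", "data": {
  "series": [
    [1,0,0,0,0,0,0],
    [1,0,0,0,0,0,0],
    [0.55,0,0,0,0,0,0],
    [0.55,0,0,0,0,0,0],
    [0.55,0,0,0,0,0,0]
  ]
}}

```text
clock: 22.7
ee_pos: [0.5508, 0.2992, 0.0223]
eef_rot: [1.758, 2.603, 0.001]
wrist_force: [0.4, 0.0, 0.2]
grip_width: 0.409
grip_force: 0.0
```

>>> {"op": "drive_tool", "data": {
  "series": [
    [0.55,0,0,0,0,0,0],
    [0.55,0,0,-25,0,0,0],
    [0.55,0,0,-70,0,0,0],
    [0,0,0,-110,0,0,0],
    [0,0,0,-140,0,0,0]
  ]
}}

```text
clock: 23.2
ee_pos: [0.5509, 0.2995, 0.1644]
eef_rot: [1.757, 2.603, 0.003]
wrist_force: [0.6, 1.7, 0.3]
grip_width: 0.605
grip_force: 0.0
```

```bash
python3 t.py 520,160,165,0 438,79,165,-18 438,79,74,-18
```

```text
now [550.9 299.5 164.4] w 53.2 F [0.6 1.7 0.3] j7 -0.51 t 23.2
520,160,165,0 shift [-117.9  -80.8   -0.8] turn [ 0.002 -0.001  0.383] rel -17
438,79,165,-18 shift [-81. -82.   0.] turn [0.    0.    0.314] rel -28
438,79,74,-18 shift [ 0.  0. 91.] turn [0. 0. 0.] rel -28
```

>>> {"op": "drive_tool", "data": {
  "series": [
    [0,-118,-81,-1,0,0,0.38],
    [0,-118,-81,-1,0,0,0.38],
    [0,-118,-81,-1,0,0,0.38],
    [0,-118,-81,-1,0,0,0.38],
    [0,-118,-81,-1,0,0,0.38]
  ]
}}

```text
clock: 23.7
ee_pos: [0.5195, 0.1585, 0.163]
eef_rot: [2.219, 2.223, 0.0]
wrist_force: [-0.1, 0.2, -0.1]
grip_width: 0.998
grip_force: 0.0
```

>>> {"op": "drive_tool", "data": {
  "series": [
    [0,-81,-82,0,0,0,0.31],
    [0,-81,-82,0,0,0,0.31],
    [0,-81,-82,0,0,0,0.31],
    [0,-81,-82,0,0,0,0.31],
    [0,-81,-82,0,0,0,0.31]
  ]
}}

```text
clock: 24.2
ee_pos: [0.4391, 0.0799, 0.1632]
eef_rot: [-2.532, -1.86, -0.004]
wrist_force: [1.5, -0.4, 0.2]
grip_width: 0.999
grip_force: 0.0
```

```bash
python3 t.py 438,79,74,-18
python3 - <<'E'
from h import *
a=camera("top")[150:240,140:340]; b=camera("side")[120:220,250:370]
a=cv2.resize(a,(600,270),interpolation=2); b=cv2.resize(b,(360,300),interpolation=2)
cv2.imwrite("pics/p8.png",np.vstack([a,np.hstack([b,np.zeros((300,240,3),np.uint8)])]))
E
```

```text
now [439.1  79.9 163.2] w 87.9 F [ 1.5 -0.4  0.2] j7 -0.81 t 24.2
438,79,74,-18 shift [-1.4 -0.9 89.2] turn [ 0.002 -0.002  0.011] rel -28
```

View pics/p8.png

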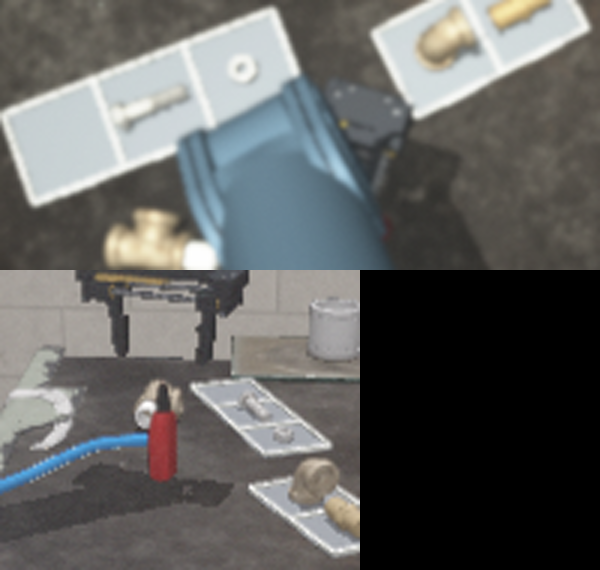

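The bolt lies in tray_three's middle cell at (148,107), with the nut beside it. The bottle stands centred beneath the fingers. I'll descend and grip it.

>>> {"op": "drive_tool", "data": {
  "series": [
    [0,-1,-1,30,0,0,0.01],
    [0,-1,-1,60,0,0,0.01],
    [0,-1,-1,80,0,0,0.01],
    [0,-1,-1,87,0,0,0.01],
    [0,-1,-1,87,0,0,0.01]
  ],
  "grip_force": 25
}}

```text
clock: 24.8
ee_pos: [0.4365, 0.0783, 0.0751]
eef_rot: [-2.542, -1.845, 0.001]
wrist_force: [-0.2, 0.2, -0.1]
grip_width: 0.998
grip_force: 0.0
```

>>> {"op": "drive_tool", "data": {
  "series": [
    [0.5,0,0,0,0,0,0],
    [0.5,0,0,0,0,0,0],
    [0.55,0,0,0,0,0,0],
    [0.55,0,0,0,0,0,0],
    [0.6,0,0,0,0,0,0]
  ]
}}

```text
clock: 25.3
ee_pos: [0.4366, 0.0773, 0.076]
eef_rot: [2.544, 1.843, 0.001]
wrist_force: [0.2, -0.3, -0.4]
grip_width: 0.568
grip_force: 0.0
```

>>> {"op": "drive_tool", "data": {
  "series": [
    [0.65,0,0,0,0,0,0],
    [0.7,0,0,0,0,0,0],
    [1,0,0,0,0,0,0],
    [1,0,0,0,0,0,0],
    [1,0,0,0,0,0,0]
  ]
}}

```text
clock: 25.8
ee_pos: [0.4364, 0.0773, 0.0757]
eef_rot: [2.544, 1.843, 0.0]
wrist_force: [0.0, -0.5, -0.0]
grip_width: 0.291
grip_force: 25.0
```

```bash
python3 t.py 438,79,214,-18 500,200,214,0 517,377,200,22 517,377,80,22
```

```text
now [436.4  77.3  75.7] w 25.6 F [ 0.  -0.5 -0. ] j7 -0.94 t 25.8
438,79,214,-18 shift [   2.1    1.  -138.3] turn [ 0.     0.    -0.003] rel -28
500,200,214,0 shift [134.2  21.6   0. ] turn [ 0.     0.    -0.314] rel -22
517,377,200,22 shift [177.  17.  14.] turn [ 0.     0.    -0.384] rel -14
517,377,80,22 shift [  0.   0. 120.] turn [0. 0. 0.] rel -14
```

>>> {"op": "drive_tool", "data": {
  "series": [
    [1,0,0,-15,0,0,0],
    [1,0,0,-45,0,0,0],
    [1,0,0,-85,0,0,0],
    [1,0,0,-120,0,0,0],
    [1,2,1,-138,0,0,0]
  ]
}}

```text
clock: 26.3
ee_pos: [0.4387, 0.0791, 0.2163]
eef_rot: [2.543, 1.842, 0.004]
wrist_force: [-0.0, 0.8, -1.6]
grip_width: 0.294
grip_force: 25.0
```

>>> {"op": "drive_tool", "data": {
  "series": [
    [1,20,3,0,0,0,-0.05],
    [1,48,8,0,0,0,-0.12],
    [1,78,13,0,0,0,-0.18],
    [1,106,18,0,0,0,-0.25],
    [1,134,22,0,0,0,-0.31]
  ]
}}

```text
clock: 26.8
ee_pos: [0.5006, 0.2015, 0.2122]
eef_rot: [-2.223, -2.218, 0.002]
wrist_force: [0.1, 0.5, -0.9]
grip_width: 0.29
grip_force: 25.0
```

>>> {"op": "drive_tool", "data": {
  "series": [
    [1,35,3,0,0,0,-0.08],
    [1,75,7,3,0,0,-0.16],
    [1,115,11,7,0,0,-0.25],
    [1,150,14,11,0,0,-0.32],
    [1,177,17,14,0,0,-0.38]
  ]
}}

```text
clock: 27.3
ee_pos: [0.5172, 0.3799, 0.1975]
eef_rot: [-1.761, -2.599, 0.002]
wrist_force: [-0.1, -0.8, -0.6]
grip_width: 0.293
grip_force: 25.0
```

>>> {"op": "drive_tool", "data": {
  "series": [
    [1,0,0,0,0,0,0],
    [1,0,0,0,0,0,0],
    [1,0,0,0,0,0,0]
  ]
}}

```text
clock: 27.6
ee_pos: [0.5188, 0.3752, 0.1987]
eef_rot: [1.772, 2.594, -0.003]
wrist_force: [0.8, -0.2, -0.9]
grip_width: 0.289
grip_force: 25.0
```

```bash
python3 t.py 517,377,80,22
python3 - <<'E'
from h import *
a=camera("side")[60:200,230:390]
cv2.imwrite("pics/p9.png",cv2.resize(a,None,fx=4,fy=4,interpolation=2))
E
```

```text
now [518.8 375.2 198.7] w 25.4 F [ 0.8 -0.2 -0.9] j7 -0.64 t 27.6
517,377,80,22 shift [  2.5  -0.9 118.7] turn [-0.001  0.001 -0.012] rel -14
```

View pics/p9.png

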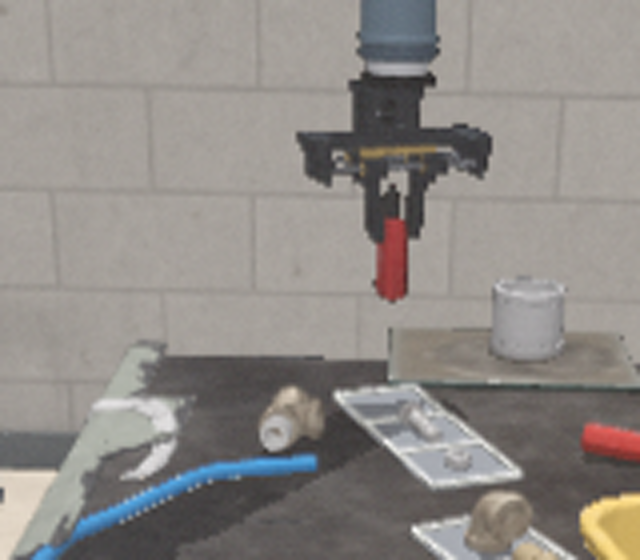

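The bottle hangs upright at crop (392,255) above the empty far cell. I'll lower and release it gently.

>>> {"op": "drive_tool", "data": {
  "series": [
    [1,2,-1,30,0,0,-0.01],
    [1,2,-1,65,0,0,-0.01],
    [1,2,-1,95,0,0,-0.01],
    [1,2,-1,110,0,0,-0.01],
    [1,2,-1,117,0,0,-0.01]
  ]
}}

```text
clock: 28.15
ee_pos: [0.517, 0.3765, 0.0815]
eef_rot: [-1.759, -2.603, 0.003]
wrist_force: [0.1, -0.3, -1.0]
grip_width: 0.291
grip_force: 25.0
```

>>> {"op": "drive_tool", "data": {
  "series": [
    [1,0,0,1,0,0,0],
    [1,0,0,2,0,0,0],
    [1,0,0,3,0,0,0],
    [1,0,0,3,0,0,0],
    [1,0,0,3,0,0,0]
  ]
}}

```text
clock: 28.65
ee_pos: [0.5174, 0.378, 0.0803]
eef_rot: [1.758, 2.603, 0.001]
wrist_force: [0.7, -0.0, -1.0]
grip_width: 0.291
grip_force: 25.0
```

>>> {"op": "drive_tool", "data": {
  "series": [
    [0.6,0,0,0,0,0,0],
    [0.5,0,0,0,0,0,0],
    [0.3,0,0,0,0,0,0],
    [0.2,0,0,0,0,0,0],
    [0.2,0,0,0,0,0,0]
  ]
}}

```text
clock: 29.15
ee_pos: [0.5172, 0.3778, 0.0797]
eef_rot: [-1.758, -2.604, 0.0]
wrist_force: [0.2, -0.1, 0.0]
grip_width: 0.718
grip_force: 0.0
```

>>> {"op": "drive_tool", "data": {
  "series": [
    [0.2,0,0,-20,0,0,0],
    [0.2,0,0,-60,0,0,0],
    [0.2,0,0,-105,0,0,0],
    [0.2,0,0,-150,0,0,0],
    [0.2,0,0,-150,0,0,0]
  ]
}}

```text
clock: 29.65
ee_pos: [0.5195, 0.3807, 0.2366]
eef_rot: [1.757, 2.601, 0.017]
wrist_force: [-1.0, 0.1, -0.5]
grip_width: 0.805
grip_force: 0.0
```

```bash
python3 t.py 480,100,230,-10
```

```text
now [519.5 380.7 236.6] w 70.9 F [-1.   0.1 -0.5] j7 -0.62 t 29.6
480,100,230,-10 shift [-245.6 -141.5    4.3] turn [ 0.009 -0.006  0.557] rel -22
```

>>> {"op": "drive_tool", "data": {
  "series": [
    [0.2,-245,-190,0,0,0,0],
    [0.2,-245,-190,0,0,0,0],
    [0.2,-245,-190,0,0,0,0],
    [0.2,-245,-190,0,0,0,0],
    [0.2,-245,-190,0,0,0,0]
  ]
}}

```text
clock: 30.15
ee_pos: [0.4478, 0.1352, 0.2291]
eef_rot: [-1.758, -2.604, 0.001]
wrist_force: [0.6, -1.2, 0.3]
grip_width: 0.802
grip_force: 0.0
```

>>> {"op": "drive_tool", "data": {
  "series": [
    [0.2,-60,-40,0,0,0,0],
    [0.2,-60,-40,0,0,0,0],
    [0.2,-60,-40,0,0,0,0],
    [0.2,-60,-40,0,0,0,0]
  ]
}}

```text
clock: 30.55
ee_pos: [0.4344, 0.067, 0.2297]
eef_rot: [1.759, 2.603, 0.001]
wrist_force: [0.3, 1.2, 1.3]
grip_width: 0.798
grip_force: 0.0
```

Run:
```python
from h import *
a=camera("top")[125:245,130:350]; b=camera("side")[120:240,250:410]
a=cv2.resize(a,None,fx=2.7,fy=2.7,interpolation=2); b=cv2.resize(b,None,fx=2.2,fy=2.2,interpolation=2)
c=np.zeros((a.shape[0]+b.shape[0],a.shape[1],3),np.uint8);c[:a.shape[0]]=a;c[a.shape[0]:,:b.shape[1]]=b
cv2.imwrite("pics/p10.png",c); print(get_obs()["ee_pos"],get_obs()["clock"])
```

```text
[0.43450967 0.06826977 0.22974504] 30.65
```

View pics/p10.png

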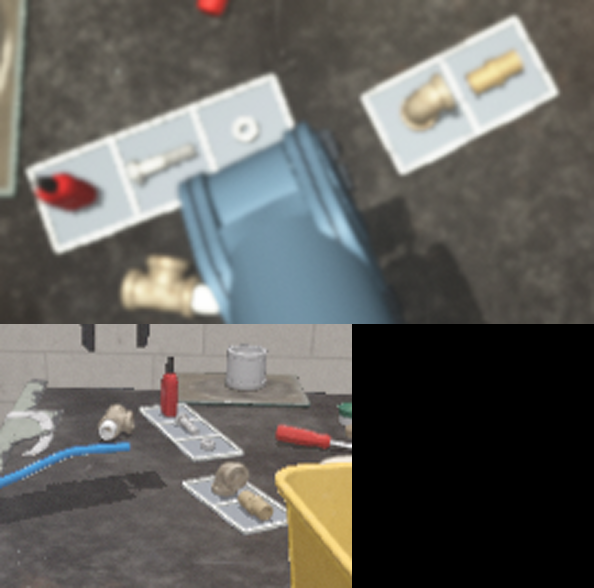

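All five parts stand or lie in their own compartments and the bottle is upright. The tee hasn't moved, and the arm stayed clear of the tape throughout. Handing in.

```bash
python3 -c "
from station import *
print(job_done())"
```

```text
the job is handed in; nothing more can be done
None
```

Job handed in at about 31 s: the last pictures show the bolt, nut and bottle in tray_three and the elbow and nipple in tray_two, one per compartment; the tee looked unmoved and the arm never went near the tape, but no verdict came back.

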